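Pack parquet pieces in the suction tray and set the suction

TASK

Take the sanding block out of the metal suction tray and put it in the plywood caddy, then pack every loose parquet piece that has a batten on its back into the tray, batten up, all lying flat on the tray's floor side by side and none on top of another. When they are all in, turn the collar of the suction regulator clockwise to mark 5, the long one, and let go; if a piece gets knocked out of place, put it back. Do not tip over the small jar.

Things in the scene. Friction and masses are not known exactly. Their poses are not given: they have to be found in the camera images.
- tray: Fixed aluminium suction tray, open on top. Origin at the centre of its underside, on the table; x along its length. Inside 214 mm (x) by 134 mm (y), i.e. 5 by 3 squares of 40 mm with 14 mm to spare each way; walls 8 mm thick, inner floor at z = 6 mm, rim at z = 18 mm.
- ell: L-shaped oak piece of 40 mm squares, 12 mm thick; origin: middle of its bounding rectangle, underside; z up. Pine batten on top, 50 x 20 mm, z 12 to 40 mm, to hold it by. Squares are centred (mm) at (-20,-40), (-20,0), (-20,40) and (20,-40); batten centred at (-20,-10), long side along y. 85 g. May be absent.
- corner: Three-square corner oak piece of 40 mm squares, 12 mm thick; origin: middle of its bounding rectangle, underside; z up. Pine batten on top, 50 x 20 mm, z 12 to 40 mm, to hold it by. Squares centred (mm) at (-20,-20), (20,-20), (-20,20); batten centred at (-5,-20), long side along x. 70 g. May be absent.
- zed: Z-shaped oak piece of 40 mm squares, 12 mm thick; origin: middle of its bounding rectangle, underside; z up. Pine batten on top, 50 x 20 mm, z 12 to 40 mm, to hold it by. Squares centred (mm) at (-20,-40), (-20,0), (20,0), (20,40); batten centred at (0,0), long side along x. 85 g. May be absent.
- bar1: Straight 80 x 40 mm oak piece of 40 mm squares, 12 mm thick; origin: middle of its bounding rectangle, underside; z up. Pine batten on top, 50 x 20 mm, z 12 to 40 mm, to hold it by. Squares centred (mm) at (-20,0), (20,0); batten centred at (0,0), long side along x. 55 g. May be absent.
- bar2: Straight piece the same as bar1. May be absent.
- sandblock: Cork sanding block 100 (x) by 44 (y) by 32 mm tall, loose, 90 g, lying in the tray at the start; origin at the centre of its underside.
- caddy: Fixed open plywood box, outside 150 (x) by 110 (y) by 45 mm tall, walls 5 mm, floor 5 mm; origin at the centre of its underside.
- regulator: Fixed grey suction regulator on the table, base 100 x 100 x 30 mm; origin at the centre of its underside. The collar stands on its middle. White marks round it: a dot for 0, then ticks 1 to 6 clockwise, 0.35 rad apart, mark 5 being the longest. Mark 0 lies 1.05 rad counter-clockwise (seen from above) of the base's x axis.
- collar (a joint): Collar angle in rad, growing clockwise seen from above: 0 at the dot, 0.35 per mark, so mark 5 is 1.75; end stops at 0 and 2.1. Stiff (about 0.06 N m), stays where it is left. The white pointer on it lies at 1.05 minus this angle, counter-clockwise from the base's x axis.
- wing (a point): Point on the collar's axis to hold it by, 66 mm above the table: middle of the black wing, a bar 54 mm long (along the pointer), 20 mm wide, from 48 to 78 mm above the table.
- finish_jar: Bystander: squat amber glass jar, 56 mm across, 60 mm tall, 250 g, loose, near the pieces; origin at its foot.
- wax_tin: Bystander: small round brass tin, 40 mm across, 22 mm tall, loose, among the pieces; may be pushed about.

How it is judged:
By the outcome, as a careful person would: the job done as asked, in the order asked, and still so for the second after the job is handed in, with the robot touching nothing.
Of ell, corner, zed, bar1, bar2 only 4 to 5 are there at a start; the rules pass over those that are not, and their reading is None.
At some moment in a run one of ell, corner, zed, bar1, bar2 may be knocked a few centimetres aside while the robot is not near it.
Once in a run the grip may slacken for a moment while it holds something.
It also fails if it takes over 210 s, if anything falls off the work surface, if the arm or the gripper's body presses on something with over 40 N, if the wrist force passes 120 N, or if a joint passes its speed limit or range.

ROBOT

A 6-joint arm with a two-finger parallel gripper is mounted at the origin on the work surface. World frame = base frame: x ahead of the robot, y to its left, z up, the work surface at z = 0. Lengths are in mm, angles in rad, forces in N, time in s.
With the tool pointing down it reaches from about 200 to 875 mm from the base axis. Payload 3.4 kg.
Tool frame: the origin (TCP) lies on the centre line of the jaws, within the pads' length; the fingertips stand arm.tip_extent ahead of it and the grasp point (between the pads) lies 6 mm ahead of it (arm.tip_extent is the distance from the TCP to the fingertips, in mm); z points along the fingers, y is the line along which they close (so a half turn about z gives the same grasp; the last joint's range is limited). The gripper opens to 94 mm and grips with 3 to 60 N. Pads are 16 mm wide; open, the fingers measure 119 mm over their backs; the gripper's body (75 mm by 177 mm) begins 78 mm behind the grasp point.
Start: joints at [1.087, 0.276, 1.505, -0, 1.361, -0.121], TCP at [204.082, 537.6, 230.493] pointing down, gripper open.
Joint ranges: [-2.89, 2.89], [-0.75, 2.08], [0.22, 2.7], [-1.18, 4.32], [0.11, 2.71], [-2.7, 2.7]. Speed limits (rad/s): [2.57, 2.57, 3.14, 3.14, 3.14, 3.14].

INTERFACE

Orientations are given as a 3x3 rotation matrix whose columns are the frame's x, y, z axes.
In Python, from bench import arm gives the robot as it stands.
- The arm moves only by the tool carry_out, never from a script. Its arguments are lists of equal length, an entry for each row: "grip": the finger opening in cm, from 0 to 9.4; "offset": the shift along the world's x, y, z in cm, a list of three; "yaw": the turn about the world's z in degrees. In form: {"grip": [grip, ...], "offset": [[dx, dy, dz], ...], "yaw": [yaw, ...]}. A call has 1 to 12 rows; each row is the pose to reach, as a shift and turn from the pose commanded when the call began; what a row does not reach only later rows make up. A row lasts 1/8 s, in which the tool goes at most 62.5 mm and 10.7 degrees, less where a joint would pass 70% of its speed; a pose out of reach is approached as far as the arm can. A call with a gripper value outside its range is refused whole. The fingers move at their own pace and stop on an object; "grip_force" is the grip in N (left out, the last holds). Time passes only in rows, so rows that repeat a pose let the fingers close. It gives the time, the measured TCP pose, the force, the opening and the grip force at its end, in the units of the state.
- arm.sense(): the state, without advancing time (a new reading comes with each control period).
- arm.camera(name): name is "scene" or "side" or "wrist"; returns (picture, depth): 400x640x3 uint8, red, green, blue; 400x640 float32, mm along the optical axis (not along the pixel's ray), 0 where there is no reading.
- arm.camera_info(name): a dict with "intrinsics" (3x3 intrinsics, pixels), "extrinsics" (4x4, takes a point from camera to world coordinates). Camera axes: x right, y down, z forward; pixel columns grow to the right and rows downward; lengths in mm; the calibration is good to about 2 mm. A picture is of the moment at which its call begins: read the wrist's pose just before it. camera_info takes no time and is no camera call; for the wrist camera it gives the pose at the moment of the call.
- arm.hand_in(): hands the job in; it is judged then, once.
Trained networks look in the newest picture that a camera, given by its name, has taken for a name from the list of things; names that differ only in an ending like _2 or _b are one class to them, and where a whole thing is asked for, a point or a joint stands for the part that bears it (a point fixed in the world has none). Each returns a list of dicts, best first, with "conf" (0 to 1); they miss things now and then, are a little off and sometimes report something else, mostly with a low value. They report only what shows in the picture. A call takes as long as a camera call.
- arm.look_for(camera, query): "centre" ([column, row] in pixels, amid what is visible of it).
The state is a dict: "clock": time; "joints": joint angles; "joint_vel": joint speeds; "joint_efforts": joint torques, N m; "eef_pos": TCP position; "eef_rot": TCP orientation; "contact_force": force on the tool from outside, world axes, zero at the start; "wrist_torque": the same for the moment, N m; "gripper_width": opening from 0.0 (shut) to 1.0 (fully open); "finger_force": force on a finger pad.
Only numpy, scipy, OpenCV 4.12 (cv2) and the standard library are available. Lean on these libraries where they do the work, as an engineer would, in place of code of your own. Each camera call takes 0.05 s, during which the arm holds its last target. There are 200 camera calls.

## Working session

There is one attempt and no reset: what is moved stays moved. The work goes in short steps, Python scripts to look and compute and a tool call to move; the robot and the scene stay as the last step left them, time stands still between calls to the robot, and variables do not carry over. Pictures are saved under pics/ and viewed, at most 14 in all, crops included, and the job is handed in when it is done.

Besides the shell and the picture viewer there is one more tool, called after "Request:" by a JSON object that holds its "fn" and its "kwargs", one argument or row to a line. carry_out: Moves the arm, as the interface text tells. Its arguments: {"type":"object","properties":{"grip":{"type":"array","items":{"type":"number"}},"offset":{"type":"array","items":{"type":"array","items":{"type":"number"}}},"yaw":{"type":"array","items":{"type":"number"}},"grip_force":{"type":"number"}},"required":["grip","offset","yaw"]}

```bash
ls; mkdir -p pics
cat > h.py <<'E'
import numpy as np, cv2
from bench import arm
def snap(cam,name=None):
    K=np.array(arm.camera_info(cam)['intrinsics']);T=np.array(arm.camera_info(cam)['extrinsics'])
    p,d=arm.camera(cam)
    if name: cv2.imwrite(f'pics/{name}.png',p[:,:,::-1])
    v,u=np.mgrid[0:p.shape[0],0:p.shape[1]]
    P=np.stack([(u-K[0,2])/K[0,0]*d,(v-K[1,2])/K[1,1]*d,d],-1)
    W=P@T[:3,:3].T+T[:3,3]; W[d==0]=np.nan
    np.savez(f'{cam}.npz',p=p,W=W,K=K,T=T)
    return p,W,K,T
E
python3 - <<'E'
from h import *
s=arm.sense();print(s['clock'],s['eef_pos'],s['gripper_width'],s['contact_force'],np.round(s['eef_rot'],2).tolist(),arm.tip_extent)
for c in ['scene','side','wrist']:
    p,W,K,T=snap(c,c+'0');print(c,np.round(T[:3,3]),K[0,0])
    if c=='wrist': continue
    for n in ['tray','ell','corner','zed','bar1','sandblock','caddy','regulator','finish_jar','wax_tin']:
        for r in arm.look_for(c,n)[:3]:
            u,v=map(int,np.round(r['centre']));print(c,n,u,v,round(r['conf'],2),np.round(W[v,u]))
E
```

```text
pics
0.0 [203.81731029 537.11042229 229.64083747] 1.0025135036313135 [-0.30119448 -0.69755382 -0.80918421] [[-0.93, 0.35, -0.0], [0.35, 0.93, -0.0], [0.0, -0.0, -1.0]] 25.0
scene [1081. -313.  652.] 364.3964024649365
scene tray 359 192 0.65 [567. 106.  38.]
scene ell 217 277 0.97 [ 622. -276.   14.]
scene ell 249 231 0.4 [ 545. -175.   23.]
scene corner 284 254 0.74 [ 642. -134.   25.]
scene zed 261 204 0.7 [ 481. -119.   26.]
scene zed 408 141 0.42 [420. 386.   6.]
scene bar1 203 219 0.86 [ 461. -256.   23.]
scene bar1 130 254 0.63 [ 498. -420.   34.]
scene bar1 261 204 0.21 [ 481. -119.   26.]
scene sandblock 355 202 0.95 [592.  77.  39.]
scene caddy 405 143 0.71 [422. 374.   4.]
scene regulator 451 178 0.85 [628. 352.  32.]
scene regulator 203 221 0.74 [ 459. -257.   15.]
scene finish_jar 153 293 0.78 [ 628. -393.   52.]
scene finish_jar 286 254 0.66 [ 643. -130.   25.]
scene finish_jar 356 203 0.33 [595.  78.  39.]
scene wax_tin 245 232 0.81 [ 542. -184.   21.]
side [ 483. -735.  648.] 376.03998365538087
side tray 317 183 0.84 [524.  86.   3.]
side ell 367 294 0.82 [ 602. -304.   31.]
side corner 340 121 0.53 [612. 356.  45.]
side corner 285 132 0.42 [434. 303.  40.]
side corner 328 254 0.22 [ 534. -191.   23.]
side zed 292 238 0.91 [ 455. -128.   11.]
side zed 337 120 0.39 [602. 351.  51.]
side bar1 290 285 0.84 [ 452. -272.   26.]
side sandblock 334 178 0.97 [568.  64.  36.]
side caddy 285 130 0.95 [431. 378.   4.]
side regulator 341 130 0.62 [613. 324.  30.]
side regulator 328 255 0.3 [ 534. -193.   22.]
side finish_jar 381 337 0.98 [ 607. -411.   61.]
side finish_jar 315 181 0.74 [519.  94.   4.]
side wax_tin 330 253 0.86 [ 539. -186.   20.]
wrist [131. 564. 386.] 357.12054254736296
```

View pics/scene0.png

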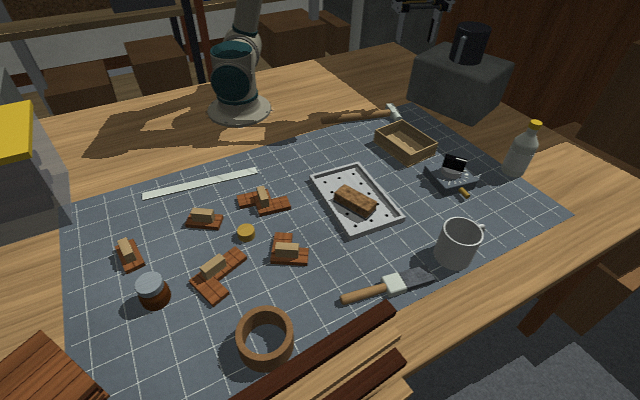

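View pics/side0.png

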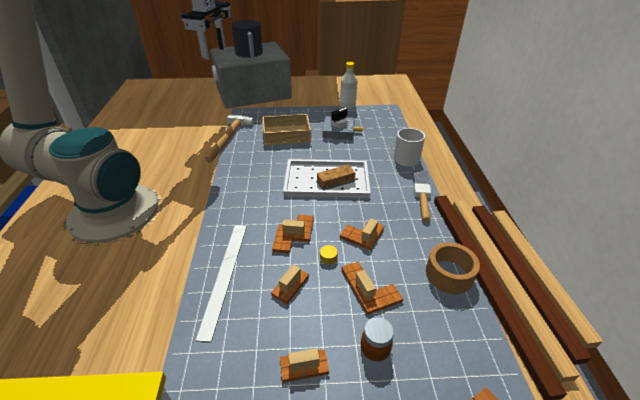

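The scene shows all five pieces: ell (~217,277), corner (~287,254), zed (~263,204) and two bars (203,219 and 130,254). The sanding block is in the tray, with the jar beside ell and the left bar, and the tin at (245,232). Next I fit poses by depth and solve the packing.

```bash
cat > models.py <<'E'
import numpy as np
SQ={'ell':[(-20,-40),(-20,0),(-20,40),(20,-40)],'corner':[(-20,-20),(20,-20),(-20,20)],'zed':[(-20,-40),(-20,0),(20,0),(20,40)],'bar':[(-20,0),(20,0)]}
BAT={'ell':((-20,-10),1),'corner':((-5,-20),0),'zed':((0,0),0),'bar':((0,0),0)}  # centre, long axis
def model(n):
    g=np.arange(-18,19,4);a=[]
    for c in SQ[n]:
        X,Y=np.meshgrid(g+c[0],g+c[1]);a.append(np.c_[X.ravel(),Y.ravel()])
    P=np.vstack(a).astype(float);b=np.array(BAT[n][0]);h=[25,10] if BAT[n][1]==0 else [10,25]
    inb=(abs(P-b)<np.array(h)).all(1)
    return P,np.where(inb,40,12.)
E
cat > fit.py <<'E'
from h import *
from models import *
from scipy.optimize import minimize
from scipy.spatial import cKDTree
def rot(t): return np.array([[np.cos(t),-np.sin(t)],[np.sin(t),np.cos(t)]])
def sd(P,c,h):  # box signed dist
    q=abs(P-c)-h;return np.linalg.norm(np.maximum(q,0),axis=-1)+np.minimum(q.max(-1),0)
def fit(n,pts,c0,z0=0,rad=75):
    """pts Nx3 world; body points within piece slabs, robust"""
    pts=pts[(np.linalg.norm(pts[:,:2]-c0,axis=1)<rad)&(pts[:,2]>z0+4)&(pts[:,2]<z0+48)]
    if len(pts)>6000: pts=pts[::len(pts)//6000+1]
    b=np.array(BAT[n][0]);h=np.array([25,10] if BAT[n][1]==0 else [10,25])
    z=pts[:,2]-z0;lo=z<16;hi=z>18
    M,_=model(n)
    def cost(x):
        q=(pts[:,:2]-x[:2])@rot(x[2])
        d=np.min([sd(q,np.array(s),np.array([20,20])) for s in SQ[n]],0)
        e=sd(q,b,h)
        # points must lie inside; coverage: model pts near some point
        c=np.minimum(np.maximum(d[lo],0),15)
        c2=np.minimum(np.maximum(e[hi],0),15)
        t=cKDTree(q[lo|hi]) ; dd,_=t.query(M); 
        return (c**2).mean()+(c2**2).mean()+ .7*(np.minimum(np.maximum(dd-2,0),12)**2).mean()
    best=None
    m=pts[hi,:2].mean(0) if hi.any() else c0
    R=[]
    for t in np.arange(0,2*np.pi,np.pi/12):
        x=np.r_[m-rot(t)@b,t];R.append((cost(x),x))
    R.sort(key=lambda r:r[0])
    R=[minimize(cost,x,method='Nelder-Mead',options=dict(initial_simplex=np.array([x,x+[6,0,0],x+[0,6,0],x+[0,0,.15]]),maxiter=150)) for _,x in R[:3]]
    r=min(R,key=lambda r:r.fun);return r.x,r.fun
E
python3 - <<'E'
from fit import *
D=[np.load(c+'.npz') for c in('scene','side')]
pts=np.vstack([d['W'].reshape(-1,3) for d in D]);pts=pts[np.isfinite(pts).all(1)]
for d in D:
    W=d['W'].reshape(-1,3);m=(abs(W[:,0]-500)<150)&(abs(W[:,1]+150)<200)&(W[:,2]<8)&(W[:,2]>-12);print('table z',np.median(W[m,2]))
for n,c in [('ell',(610,-290)),('corner',(630,-137)),('zed',(470,-125)),('bar',(460,-262)),('bar',(492,-420))]:
    for i,P in enumerate([pts]+[d['W'].reshape(-1,3) for d in D]):
        P=P[np.isfinite(P).all(1)];x,f=fit(n,P,np.array(c));print(n,i,np.round(x,2),round(f,2))
def rect(sel,name):
    P=pts[sel][:,:2].astype(np.float32);print(name,len(P),cv2.minAreaRect(P),np.median(pts[sel],0))
x,y,z=pts.T
near=lambda a,b,r:np.hypot(x-a,y-b)<r
rect(near(575,75,70)&(z>30)&(z<46),'sand')
rect(near(535,90,160)&(z>13)&(z<24)&(y>0)&(y<200),'trayrim')
rect(near(430,375,110)&(z>38)&(z<52),'caddyrim')
rect(near(612,350,45)&(z>70)&(z<90),'wing')
rect(near(612,345,80)&(z>25)&(z<36),'regbase')
rect(near(615,-405,50)&(z>53)&(z<66),'jar')
rect(near(538,-190,30)&(z>16)&(z<30),'tin')
E
cat > pack.py <<'E'
from models import *
from scipy.optimize import linprog
R=[np.array(m) for m in([[1,0],[0,1]],[[0,-1],[1,0]],[[-1,0],[0,-1]],[[0,1],[-1,0]])]
names=['ell','corner','zed','bar','bar'];out=[]
def opts(n):
    o=[]
    for k in range(4 ):
        S=np.array(SQ[n])@R[k].T
        for i in range(-9,10):
            for j in range(-9,10):
                c=np.array([i*20,j*20]);Q=S+c
                I=(Q+[80,40])/40
                if (I%1==0).all() and (I>=0).all() and (I[:,0]<5).all() and (I[:,1]<3).all():
                    o.append((k,c,frozenset(map(tuple,I.astype(int)))))
    return o
O={n:opts(n) for n in SQ}
def rec(i,used,sol):
    if i==5: out.append(sol);return
    for k,o in enumerate(O[names[i]]):
        if i==4 and names[4]=='bar' and k<=sol[3][0]: continue
        if not o[2]&used: rec(i+1,used|o[2],sol+[(k,o)])
rec(0,frozenset(),[])
res=[]
for s in out:
    cell={c:i for i,(k,o) in enumerate(s) for c in o[2]}
    off=np.zeros((5,2));gs=[]
    for ax,nmax in((0,4),(1,2)):
        A=[];b=[]
        for c,i in cell.items():
            if c[ax]==0: r=np.zeros(6);r[i]=-1;r[5]=1;A.append(r);b.append(7)
            if c[ax]==nmax: r=np.zeros(6);r[i]=1;r[5]=1;A.append(r);b.append(7)
            d=list(c);d[ax]+=1;j=cell.get(tuple(d))
            if j is not None and j!=i: r=np.zeros(6);r[i]=1;r[j]=-1;r[5]=1;A.append(r);b.append(0)
        q=linprog([0]*5+[-1],A_ub=A,b_ub=b,bounds=[(-7,7)]*5+[(0,7)]);off[:,ax]=q.x[:5];gs.append(q.x[5])
    B=[]
    for i,(k,o) in enumerate(s):
        b,ax=BAT[names[i]];c=o[1]+off[i]+R[o[0]]@np.array(b);B.append((c,(ax+o[0])%2))
    # batten clearance: finger boxes (each side 10..30, half width 8) vs other battens
    m=99
    for i in range(5):
        for j in range(5):
            if i==j: continue
            h=np.array([25,10] if B[j][1]==0 else [10,25]);f=np.array([8,30] if B[i][1]==0 else [30,8])
            m=min(m,(abs(B[i][0]-B[j][0])-h-f).max())
    res.append((m,min(gs),s,off))
res.sort(key=lambda r:-min(r[0],3)-r[1])
print(len(res))
for m,g,s,off in res[:5]:
    print('fingerclear',round(m,1),'gap',round(g,1))
    for n,(k,o),f in zip(names,s,off): print('  ',n,'rot',o[0]*90,'c',o[1],'off',np.round(f,1),sorted(o[2]))
E
python3 pack.py
```

```text
table z 0.9123733181141347
table z 0.38116205780011114
ell 0 [ 6.1925e+02 -2.6314e+02  3.4000e-01] 0.78
ell 1 [ 6.2112e+02 -2.6240e+02  3.4000e-01] 1.77
ell 2 [ 6.1709e+02 -2.6418e+02  3.7000e-01] 1.75
corner 0 [ 621.13 -111.27    1.01] 2.64
corner 1 [ 621.76 -111.61    1.02] 6.7
corner 2 [ 620.62 -112.64    0.99] 2.95
zed 0 [ 458.68 -108.06    2.98] 19.56
zed 1 [ 459.26 -107.79    2.98] 26.97
zed 2 [ 460.43 -110.1     2.95] 17.33
bar 0 [ 453.01 -256.87    0.96] 3.03
bar 1 [ 454.26 -256.76    1.02] 6.46
bar 2 [ 452.83 -259.32    4.01] 2.09
bar 0 [ 4.7628e+02 -4.2738e+02  1.2000e-01] 3.03
bar 1 [ 477.45 -426.79    3.26] 6.29
bar 2 [ 475.96 -430.09    3.27] 2.58
sand 1005 ((575.038330078125, 87.22041320800781), (100.39417266845703, 47.63496017456055), 22.17844581604004) [576.74644317  84.03033982  37.34085376]
trayrim 1807 ((551.0283203125, 102.50196075439453), (155.58059692382812, 232.19320678710938), 85.50553894042969) [571.08341607  77.8166444   17.26230008]
caddyrim 613 ((435.2377014160156, 353.5982666015625), (151.85018920898438, 117.88716888427734), 4.104342460632324) [437.434706
[... 3232 characters left out ...]
), np.int64(1)), (np.int64(0), np.int64(2))]
fingerclear 7.8 gap 2.8
   ell rot 90 c [ 40 -20] off [ 4.2 -3.5] [(np.int64(2), np.int64(0)), (np.int64(3), np.int64(0)), (np.int64(4), np.int64(0)), (np.int64(4), np.int64(1))]
   corner rot 90 c [-60 -20] off [-1.4 -3.5] [(np.int64(0), np.int64(0)), (np.int64(1), np.int64(0)), (np.int64(1), np.int64(1))]
   zed rot 270 c [ 0 20] off [ 1.4 -0. ] [(np.int64(1), np.int64(2)), (np.int64(2), np.int64(1)), (np.int64(2), np.int64(2)), (np.int64(3), np.int64(1))]
   bar rot 0 c [60 40] off [4.2 3.5] [(np.int64(3), np.int64(2)), (np.int64(4), np.int64(2))]
   bar rot 90 c [-80  20] off [-4.2 -0. ] [(np.int64(0), np.int64(1)), (np.int64(0), np.int64(2))]
```

Run:
```python
import cv2
a=cv2.imread('pics/scene0.png')[150:230,290:490];cv2.imwrite('pics/crop0.png',cv2.resize(a,None,fx=4,fy=4,interpolation=cv2.INTER_CUBIC))
```

Request:
{"fn": "carry_out", "kwargs": {
  "grip": [9.4,9.4,9.4,9.4,9.4,9.4,9.4,9.4,9.4,9.4,9.4,9.4],
  "offset": [
    [3.7,-4.5,0],
    [7.4,-9,0],
    [11.1,-13.5,0],
    [14.8,-18,0],
    [18.5,-22.5,0],
    [22.2,-27,-1],
    [25.9,-31.5,-2],
    [29.6,-36,-4],
    [33.3,-40.5,-6],
    [37,-45,-8],
    [37,-45,-8],
    [37,-45,-8]
  ],
  "yaw": [5,10,15,20,25,30,35,40,43,43,43,43]
}}

```text
clock: 2.65
eef_pos: [573.7, 87.8, 150.3]
eef_rot: [[-0.926, -0.377, -0.001], [-0.377, 0.926, 0.001], [0.001, 0.001, -1.0]]
contact_force: [-0.3, -0.6, 0.2]
gripper_width: 0.999
finger_force: 0.0
```

Run:
```python
from h import *
s=arm.sense();print(s['clock'],s['eef_pos'],s['joints'],np.round(s['eef_rot'],3).tolist())
p,W,K,T=snap('wrist','w1');print(np.round(T,3))
P=W.reshape(-1,3);P=P[np.isfinite(P).all(1)];x,y,z=P.T
print('floor',np.median(z[(z<11)&(z>3)&(np.hypot(x-551,y-102)<60)]))
sel=(np.hypot(x-575,y-87)<65)&(z>30)&(z<46);print('sand',cv2.minAreaRect(P[sel][:,:2].astype(np.float32)),np.median(z[sel]))
sel=(z>14)&(z<22)&(np.hypot(x-551,y-102)<145)
print('rim',cv2.minAreaRect(P[sel][:,:2].astype(np.float32)),np.median(z[sel]))
```

```text
2.65 [573.68110621  87.76790756 150.31270403] [ 3.14556323e-02  3.39160629e-01  1.61896256e+00  8.33140113e-04
  1.18465374e+00 -1.92652823e+00] [[-0.926, -0.377, -0.001], [-0.377, 0.926, 0.001], [0.001, 0.001, -1.0]]
[[-3.78000e-01  8.92000e-01  2.47000e-01  5.01083e+02]
 [ 9.26000e-01  3.64000e-01  1.03000e-01  5.70420e+01]
 [ 2.00000e-03  2.67000e-01 -9.64000e-01  3.05446e+02]
 [ 0.00000e+00  0.00000e+00  0.00000e+00  1.00000e+00]]
floor 6.9080632166167675
sand ((573.480712890625, 89.0656967163086), (99.61507415771484, 44.1307258605957), 21.66884422302246) 38.78093054330762
rim ((550.24609375, 105.43836975097656), (150.9667205810547, 230.71026611328125), 85.5178451538086) 18.780608253472224
```

View pics/w1.png

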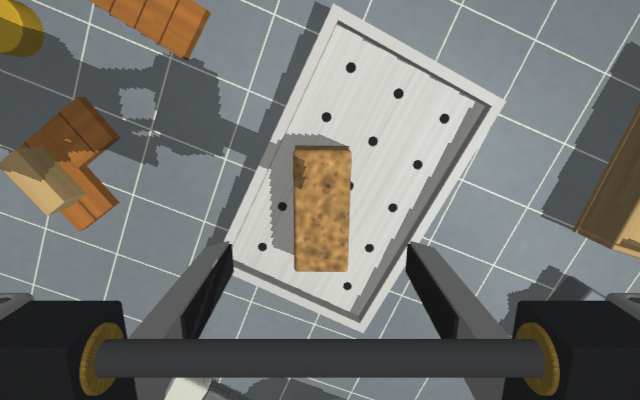

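The wrist view confirms the sanding block at pixel ~(322,210), lying in the tray. The rim measures 151x231, close to the true 150x230.

Request:
{"fn": "carry_out", "kwargs": {
  "grip": [8,8,8,8,4,4,4,4,4,4,4,4],
  "offset": [
    [-0.05,0.15,-4],
    [-0.05,0.15,-8],
    [-0.05,0.15,-11.3],
    [-0.05,0.15,-11.3],
    [-0.05,0.15,-11.3],
    [-0.05,0.15,-11.3],
    [-0.05,0.15,-11.3],
    [-0.05,0.15,-11.3],
    [-0.05,0.15,-11.3],
    [-0.05,0.15,-8.5],
    [-0.05,0.15,-4],
    [-0.05,0.15,0]
  ],
  "yaw": [-0.5,-0.5,-0.5,-0.5,-0.5,-0.5,-0.5,-0.5,-0.5,-0.5,-0.5,-0.5],
  "grip_force": 25
}}

```text
clock: 4.2
eef_pos: [573.4, 88.9, 151.4]
eef_rot: [[-0.929, -0.37, -0.001], [-0.37, 0.929, -0.0], [0.001, 0.0, -1.0]]
contact_force: [0.3, 0.6, -0.3]
gripper_width: 0.465
finger_force: 25.0
```

Request:
{"fn": "carry_out", "kwargs": {
  "grip": [4,4,4,4,4,4,4,4],
  "offset": [
    [-2,3.8,0],
    [-4.2,8,0],
    [-6.4,12.2,0],
    [-8.6,16.4,0],
    [-10.8,20.6,0],
    [-12.8,24.5,0],
    [-13.85,26.45,0],
    [-13.85,26.45,0]
  ],
  "yaw": [-3,-6,-9,-12,-15,-17.6,-17.6,-17.6]
}}

```text
clock: 5.2
eef_pos: [434.2, 354.4, 150.1]
eef_rot: [[-0.997, -0.074, -0.001], [-0.074, 0.997, -0.001], [0.001, -0.0, -1.0]]
contact_force: [0.8, -0.6, -0.1]
gripper_width: 0.464
finger_force: 25.0
```

Run:
```python
from h import *
s=arm.sense();print(s['clock'],s['eef_pos'],s['gripper_width'])
p,W,K,T=snap('wrist')
P=W.reshape(-1,3);P=P[np.isfinite(P).all(1)];x,y,z=P.T
sel=(z>42)&(z<50)&(np.hypot(x-435,y-354)<105)
print('caddy',cv2.minAreaRect(P[sel][:,:2].astype(np.float32)),np.median(z[sel]))
```

```text
5.2 [434.16550696 354.38622955 150.06251202] 0.4643862917899218
caddy ((433.901123046875, 356.8948059082031), (149.58375549316406, 110.33552551269531), 4.869307041168213) 45.506310947505
```

Request:
{"fn": "carry_out", "kwargs": {
  "grip": [4,4,4,4,4,6,6,6,6,6,6,9.4],
  "offset": [
    [-0.1,0.3,-3],
    [-0.1,0.3,-7],
    [-0.1,0.3,-10],
    [-0.1,0.3,-11.2],
    [-0.1,0.3,-11.2],
    [-0.1,0.3,-11.2],
    [-0.1,0.3,-11.2],
    [-0.1,0.3,-11.2],
    [-0.1,0.3,-8],
    [-0.1,0.3,-4],
    [-0.1,0.3,2],
    [1,-3,8]
  ],
  "yaw": [0.5,0.5,0.5,0.5,0.5,0.5,0.5,0.5,0.5,0.5,0.5,0.5]
}}

```text
clock: 6.75
eef_pos: [443.8, 327.9, 226.8]
eef_rot: [[-0.997, -0.083, 0.001], [-0.083, 0.997, 0.001], [-0.001, 0.001, -1.0]]
contact_force: [1.1, -0.7, -0.2]
gripper_width: 0.709
finger_force: 0.0
```

Request:
{"fn": "carry_out", "kwargs": {
  "grip": [7,7,7,7,7,7,7,7,7,7,7,7],
  "offset": [
    [1.5,-5.6,0],
    [3,-11.2,0],
    [4.5,-16.8,0],
    [6,-22.4,0],
    [7.5,-28,0],
    [9,-33.6,0],
    [10.5,-39.2,0],
    [12,-44.8,0],
    [13.5,-50.4,-2],
    [15,-56,-5],
    [15.85,-60.3,-7],
    [15.85,-60.3,-7]
  ],
  "yaw": [-7,-14,-21,-28,-35,-42,-49,-56,-63,-70,-75,-75]
}}

```text
clock: 8.25
eef_pos: [601.7, -279.0, 151.9]
eef_rot: [[-0.332, 0.943, -0.003], [0.943, 0.332, 0.001], [0.002, -0.003, -1.0]]
contact_force: [-1.0, 1.0, 0.3]
gripper_width: 0.745
finger_force: 0.0
```

```bash
cat > targets.py <<'E'
import numpy as np
from fit import rot
from models import BAT
TR=np.array([550.2,105.4]);TH=np.radians(-4.5)
# k (quarter turns), centre+off in tray frame
PL={'ell':('ell',1,(44.2,-23.5)),'corner':('corner',1,(-61.4,-23.5)),'zed':('zed',1,(1.4,20)),'barA':('bar',0,(64.2,43.5)),'barB':('bar',1,(-84.2,20))}
def place(name):
    n,k,c=PL[name];th=TH+k*np.pi/2
    ctr=TR+rot(TH)@np.array(c);b=ctr+rot(th)@np.array(BAT[n][0])
    return ctr,b,th   # piece centre, batten centre, piece angle
def grasp(n,x):
    b=x[:2]+rot(x[2])@np.array(BAT[n][0]);phi=np.degrees(x[2])+(0 if BAT[n][1] else 90)
    return b,phi
E
cat > look.py <<'E'
import sys
from fit import *
from targets import *
n,c,pl=sys.argv[1],np.array([float(v) for v in sys.argv[2:4]]),sys.argv[4]
s=arm.sense();print(s['clock'],np.round(s['eef_pos'],1))
p,W,K,T=snap('wrist',sys.argv[5] if len(sys.argv)>5 else None)
P=W.reshape(-1,3);P=P[np.isfinite(P).all(1)]
x,f=fit(n,P,c);b,phi=grasp(n,x)
q=P[(np.linalg.norm(P[:,:2]-b,axis=1)<30)&(P[:,2]>34)&(P[:,2]<46)]
r=cv2.minAreaRect(q[:,:2].astype(np.float32)) if len(q)>5 else None
print('pose',np.round(x,2),'deg',round(np.degrees(x[2])%360,1),'cost',round(f,2));print('batten',np.round(b,1),'phi',round(phi%180,1),'top',r,np.median(q[:,2]) if len(q) else None)
ctr,pb,th=place(pl);print('place batten',np.round(pb,1),'turn',(np.degrees(th-x[2])+180)%360-180)
E
python3 look.py ell 615 -275 ell
```

```text
8.25 [ 601.7 -279.   151.9]
pose [ 6.1812e+02 -2.5969e+02  3.3000e-01] deg 18.8 cost 0.1
batten [ 602.4 -275.6] phi 18.8 top ((602.1251831054688, -275.72967529296875), (19.447668075561523, 50.10868453979492), 19.129005432128906) 40.73885472668269
place batten [600.8  57.8] turn 66.7063561616576
```

Request:
{"fn": "carry_out", "kwargs": {
  "grip": [6,6,6,6,1,1,1,1,1,1,1,1],
  "offset": [
    [0.05,0.33,-4],
    [0.05,0.33,-8],
    [0.05,0.33,-11.2],
    [0.05,0.33,-11.2],
    [0.05,0.33,-11.2],
    [0.05,0.33,-11.2],
    [0.05,0.33,-11.2],
    [0.05,0.33,-11.2],
    [0.05,0.33,-11.2],
    [0.05,0.33,-8],
    [0.05,0.33,-4],
    [0.05,0.33,-1]
  ],
  "yaw": [-0.3,-0.3,-0.3,-0.3,-0.3,-0.3,-0.3,-0.3,-0.3,-0.3,-0.3,-0.3],
  "grip_force": 30
}}

```text
clock: 9.8
eef_pos: [603.2, -273.0, 145.9]
eef_rot: [[-0.331, 0.944, 0.001], [0.944, 0.331, -0.0], [-0.001, 0.001, -1.0]]
contact_force: [-0.2, 0.7, -1.4]
gripper_width: 0.214
finger_force: 3.5
```

Request:
{"fn": "carry_out", "kwargs": {
  "grip": [1,1],
  "offset": [
    [0,0,0],
    [0,0,0]
  ],
  "yaw": [0,0],
  "grip_force": 30
}}

```text
clock: 10.05
eef_pos: [602.1, -272.4, 143.0]
eef_rot: [[-0.331, 0.944, -0.002], [0.944, 0.331, 0.001], [0.002, -0.001, -1.0]]
contact_force: [0.0, 0.6, -0.3]
gripper_width: 0.212
finger_force: 30.0
```

```bash
cat > inhand.py <<'E'
import sys
from fit import *
from targets import *
# fit held piece: args name place [pic] ; z0 from tcp
n,pl=sys.argv[1:3]
s=arm.sense();e=np.array(s['eef_pos']);y=np.array(s['eef_rot'])[:,1];phi=np.degrees(np.arctan2(y[1],y[0]))
z0=e[2]-40
print('t',s['clock'],'tcp',np.round(e,1),'phi',round(phi%180,1),'w',s['gripper_width'],'ff',s['finger_force'],s['contact_force'])
p,W,K,T=snap('wrist',sys.argv[3] if len(sys.argv)>3 else None)
P=W.reshape(-1,3);P=P[np.isfinite(P).all(1)]
Q=P[(P[:,2]<z0+20)]   # leave out fingers and batten
Q=Q[np.linalg.norm(Q[:,:2]-e[:2],axis=1)<75]; top=Q[Q[:,2]>z0-12]
zt=np.median(top[:,2]) if len(top) else None; print('slab top z',zt,'expected',z0+12,len(top))
b=np.array(BAT[n][0])
M,_=model(n)
S=top[abs(top[:,2]-zt)<4][:,:2];S=S[::max(1,len(S)//2500)]
def cost(x):
    q=(S-x[:2])@rot(x[2]);d=np.min([sd(q,np.array(c),np.array([20,20])) for c in SQ[n]],0)
    t=cKDTree(q);dd,_=t.query(M);vis=dd
    return (np.minimum(np.maximum(d,0),10)**2).mean()+.15*(np.minimum(np.maximum(dd-1.5,0),6)**2).mean()
th0=np.radians(phi-(0 if BAT[n][1] else 90));best=None
for t in(th0,th0+np.pi):
    x=np.r_[e[:2]-rot(t)@b,t]
    r=minimize(cost,x,method='Nelder-Mead',options=dict(initial_simplex=np.array([x,x+[4,0,0],x+[0,4,0],x+[0,0,.08]]),maxiter=200))
    if best is None or r.fun<best.fun: best=r
x=best.x;rel=rot(-th0)@(x[:2]+rot(x[2])@b-e[:2])
print('piece',np.round(x[:2],1),'deg',round(np.degrees(x[2])%360,2),'cost',round(best.fun,2),'batten-tcp (piece frame)',np.round(rel,1))
ctr,pb,th=place(pl)
turn=(np.degrees(th-x[2])+180)%360-180
# where piece centre goes if tool turns by turn about TCP
c=e[:2]+rot(np.radians(turn))@(x[:2]-e[:2])
print('turn',round(turn,1),'shift cm',np.round((ctr-c)/10,2),'tcp target',np.round(e[:2]+ctr-c,1),'z drop to 47 (cm)',round((47-e[2])/10,2))
E
python3 inhand.py ell ell w2
```

```text
t 10.05 tcp [ 602.1 -272.4  143. ] phi 19.3 w 0.21169090070938323 ff 29.999827444553375 [ 0.01765479  0.60017688 -0.31328542]
slab top z 112.75816473853027 expected 115.03949955785512 10313
piece [ 618.1 -255. ] deg 23.03 cost 1.84 batten-tcp (piece frame) [ 1.5 -0.1]
turn 62.5 shift cm [-0.17 32.87] tcp target [600.5  56.3] z drop to 47 (cm) -9.6
```

View pics/w2.png

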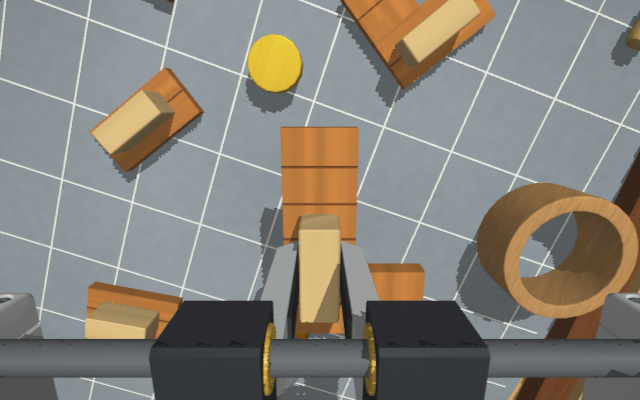

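The wrist view shows ell held straight by its batten, with slab edges at columns 281–358 and far end at row 127. The tilt in the fit comes from finger points, so I'll fix the angle to the jaws and fit only the slide along the batten.

```bash
python3 - <<'E'
s=open('inhand.py').read()
a=s.index("S=top");b=s.index("x=best.x")
s=s[:a]+'''S=top[abs(top[:,2]-zt)<2][:,:2];S=S[::max(1,len(S)//4000)]
th0=np.radians(phi-(0 if BAT[n][1] else 90));best=(1e9,)
ax=np.array([0,1.]) if BAT[n][1] else np.array([1.,0])
for t in(th0,th0+np.pi):
  for sl in np.arange(-15,15.1,.5):
    c=e[:2]+rot(t)@(ax*sl-b);q=(S-c)@rot(t)
    d=np.min([sd(q,np.array(k),np.array([20,20])) for k in SQ[n]],0);dd=cKDTree(q).query(M)[0]
    f=(np.minimum(np.maximum(d,0),10)**2).mean()+(np.minimum(np.maximum(dd-1.5,0),6)**2).mean()
    if f<best[0]: best=(f,np.r_[c,t],sl)
x=best[1]
print('piece',np.round(x[:2],1),'deg',round(np.degrees(x[2])%360,2),'cost',round(best[0],2),'slide',best[2])
'''+s[s.index("ctr,pb,th=place"):]
open('inhand.py','w').write(s)
E
python3 inhand.py ell ell
```

```text
t 10.1 tcp [ 601.9 -272.2  142.5] phi 19.3 w 0.2081611998967698 ff 29.999812245368958 [-0.58201494 -0.09138903 -1.39733794]
slab top z 112.25924012806249 expected 114.54874588454896 10323
piece [ 617.  -254.8] deg 19.31 cost 12.23 slide 1.5
turn 66.2 shift cm [ 0.04 32.99] tcp target [602.3  57.7] z drop to 47 (cm) -9.55
```

```bash
cat > edge.py <<'E'
from fit import *
d=np.load('wrist.npz');W=d['W'].reshape(-1,3);W=W[np.isfinite(W).all(1)]
s=arm.sense();e=np.array(s['eef_pos']);R=np.array(s['eef_rot']);z0=e[2]-42
q=(W-e)@R   # tool frame: x,y,z(down)
m=(abs(q[:,2]-(30.3))<3);Q=q[m]
for lo,hi in((-16,-11),(-8,8),(11,16),(25,45),(-45,-25)):
    k=Q[(Q[:,1]>lo)&(Q[:,1]<hi)&(abs(Q[:,0])<110)]
    if len(k): print('across',lo,hi,'tool-x range',np.round(np.percentile(k[:,0],[0.5,99.5]),1),len(k))
k=Q[(Q[:,0]>35)&(Q[:,0]<60)];print('across range at x35-60',np.round(np.percentile(k[:,1],[.5,99.5]),1))
E
python3 edge.py
```

```text
across -16 -11 tool-x range [-52.4  67.4] 1171
across -8 8 tool-x range [-52.3  67.4] 2943
across 11 16 tool-x range [-51.7  67.4] 1196
across 25 45 tool-x range [-30.4 -11.9] 757
across range at x35-60 [-20.5  19.1]
```

Request:
{"fn": "carry_out", "kwargs": {
  "grip": [1,1,1,1,1,1,1,1,1,1],
  "offset": [
    [0,4,0],
    [-0.1,9,0],
    [-0.2,14,0],
    [-0.2,19,0],
    [-0.3,24,0],
    [-0.3,29,0],
    [-0.36,33,0],
    [-0.36,33,0],
    [-0.36,33,0],
    [-0.36,33,0]
  ],
  "yaw": [9,18,27,36,45,54,63,66.2,66.2,66.2]
}}

```text
clock: 11.4
eef_pos: [599.0, 56.8, 143.7]
eef_rot: [[-0.997, 0.08, -0.001], [0.08, 0.997, -0.0], [0.001, -0.0, -1.0]]
contact_force: [0.1, 0.6, -1.7]
gripper_width: 0.209
finger_force: 30.0
```

Request:
{"fn": "carry_out", "kwargs": {
  "grip": [1,1,1,1,1,4.5,4.5,4.5,4.5,4.5,4.5,4.5],
  "offset": [
    [-0.05,0.1,-4],
    [-0.05,0.1,-7.5],
    [-0.05,0.1,-9],
    [-0.05,0.1,-9.4],
    [-0.05,0.1,-9.4],
    [-0.05,0.1,-9.4],
    [-0.05,0.1,-9.4],
    [-0.05,0.1,-9.4],
    [-0.05,0.1,-6],
    [-0.05,0.1,-2],
    [0,0,2],
    [0,0,2]
  ],
  "yaw": [0,0,0,0,0,0,0,0,0,0,0,0]
}}

```text
clock: 12.9
eef_pos: [601.7, 57.1, 168.4]
eef_rot: [[-0.997, 0.078, 0.008], [0.078, 0.997, -0.0], [-0.008, 0.001, -1.0]]
contact_force: [-0.3, 0.4, -0.2]
gripper_width: 0.476
finger_force: 0.0
```

```bash
cat > traychk.py <<'E'
import sys
from fit import *
from targets import *
s=arm.sense();print('t',s['clock'],'tcp',np.round(s['eef_pos'],1))
p,W,K,T=snap('wrist',sys.argv[2] if len(sys.argv)>2 else None)
P=W.reshape(-1,3);P=P[np.isfinite(P).all(1)]
q=(P[:,:2]-TR)@rot(TH)
Q=P[(abs(q)<[108,68]).all(1)]
for nm in sys.argv[1].split(','):
    ctr,pb,th=place(nm);n=PL[nm][0]
    x,f=fit(n,Q,ctr,z0=6.5);t=(np.degrees(x[2]-th)+90)%180-90 if n in('bar','zed') else (np.degrees(x[2]-th)+180)%360-180
    print(nm,'err tray frame mm',np.round(rot(-TH)@(x[:2]-ctr),1),'deg',round(t,1),'cost',round(f,2))
sel=(P[:,2]>14)&(P[:,2]<22)&(abs(q)<[118,78]).all(1)&~(abs(q)<[105,65]).all(1)
r=cv2.minAreaRect(P[sel][:,:2].astype(np.float32));print('rim',r)
E
python3 traychk.py ell
```

```text
t 12.9 tcp [601.7  57.1 168.4]
ell err tray frame mm [ 0.5 -1.9] deg 0.7 cost 0.49
rim ((556.4685668945312, 104.62718963623047), (150.56112670898438, 217.50546264648438), 85.48324584960938)
```

Request:
{"fn": "carry_out", "kwargs": {
  "grip": [6,6,6,6,6,6,6,6,6,6,6,6],
  "offset": [
    [0,0,0],
    [0.5,-3,0],
    [1,-6,0],
    [1.5,-9,0],
    [2,-12,0],
    [2.5,-15,0],
    [3.4,-18.3,0],
    [3.4,-18.3,0],
    [3.4,-18.3,-1.7],
    [3.4,-18.3,-1.7],
    [3.4,-18.3,-1.7],
    [3.4,-18.3,-1.7]
  ],
  "yaw": [-10.6,-21.2,-31.8,-42.4,-53,-63.6,-74.2,-84.8,-95.4,-106,-116,-117.5]
}}

```text
clock: 14.45
eef_pos: [632.3, -125.5, 145.7]
eef_rot: [[0.529, 0.848, -0.003], [0.848, -0.529, 0.001], [-0.001, -0.003, -1.0]]
contact_force: [-0.2, -0.2, -0.3]
gripper_width: 0.64
finger_force: 0.0
```

```bash
python3 look.py corner 621 -112 corner w3
```

```text
14.45 [ 632.3 -125.5  145.7]
pose [ 620.61 -108.07    1.04] deg 59.4 cost 0.31
batten [ 635.3 -122.6] phi 149.4 top ((634.478271484375, -123.94673156738281), (49.578426361083984, 19.479984283447266), 57.8230094909668) 40.73363521753345
place batten [506.7  80.2] turn 26.144165430652066
```

Request:
{"fn": "carry_out", "kwargs": {
  "grip": [6,6,6,6,1,1,1,1,1,1,1,1],
  "offset": [
    [0.2,0.2,-4],
    [0.2,0.2,-8],
    [0.2,0.2,-10.4],
    [0.2,0.2,-10.4],
    [0.2,0.2,-10.4],
    [0.2,0.2,-10.4],
    [0.2,0.2,-10.4],
    [0.2,0.2,-10.4],
    [0.2,0.2,-8],
    [0.2,0.2,-4],
    [0.2,0.2,0],
    [0.2,0.2,0]
  ],
  "yaw": [0,0,0,0,0,0,0,0,0,0,0,0],
  "grip_force": 35
}}

```text
clock: 16.0
eef_pos: [637.7, -124.5, 151.3]
eef_rot: [[0.53, 0.848, 0.008], [0.848, -0.53, -0.002], [0.002, 0.008, -1.0]]
contact_force: [-0.5, 0.4, -0.4]
gripper_width: 0.211
finger_force: 35.0
```

```bash
cat > edge.py <<'E'
import sys
from fit import *
snap('wrist')
d=np.load('wrist.npz');W=d['W'].reshape(-1,3);W=W[np.isfinite(W).all(1)]
s=arm.sense();e=np.array(s['eef_pos']);R=np.array(s['eef_rot']);y=R[:,1]
print('tcp',np.round(e,1),'phi',round(np.degrees(np.arctan2(y[1],y[0])),1),'w',round(s['gripper_width'],3),'ff',s['finger_force'])
q=(W-e)@R   # tool frame: x,y,z(down)
c=q[(abs(q[:,:2])<70).all(1)&(q[:,2]>22)&(q[:,2]<42)];zt=np.median(c[:,2]);print('slab top below tcp',round(zt,1))
Q=q[abs(q[:,2]-zt)<3]
for lo,hi in((-55,-25),(-8,8),(25,55)):
    k=Q[(Q[:,1]>lo)&(Q[:,1]<hi)&(abs(Q[:,0])<110)]
    if len(k)>30: print('across',lo,hi,'tool-x range',np.round(np.percentile(k[:,0],[0.5,99.5]),1),len(k))
for lo,hi in((-60,-35),(30,60)):
    k=Q[(Q[:,0]>lo)&(Q[:,0]<hi)&(abs(Q[:,1])<110)]
    if len(k)>30: print('at x',lo,hi,'across range',np.round(np.percentile(k[:,1],[.5,99.5]),1),len(k))
E
python3 edge.py
```

```text
tcp [ 636.  -124.   148.8] phi -32.0 w 0.213 ff 34.95296359062195
slab top below tcp 33.1
across -55 -25 tool-x range [-33.3   5.2] 2880
across -8 8 tool-x range [24.4 45. ] 1124
at x 30 60 across range [-17.5  22. ] 2053
```

Request:
{"fn": "carry_out", "kwargs": {
  "grip": [1,1,1,1,1,1,1,1,1],
  "offset": [
    [-2,3.2,0],
    [-5,7.9,0],
    [-8,12.6,0],
    [-11,17.3,0],
    [-13,20.4,0],
    [-13,20.4,0],
    [-13,20.4,0],
    [-13,20.4,0],
    [-13,20.4,0]
  ],
  "yaw": [5,10,16,22,27.5,27.5,27.5,27.5,27.5]
}}

```text
clock: 17.18
eef_pos: [506.0, 79.3, 147.3]
eef_rot: [[0.08, 0.997, -0.0], [0.997, -0.08, -0.0], [-0.0, -0.0, -1.0]]
contact_force: [0.5, -0.1, -1.1]
gripper_width: 0.21
finger_force: 35.0
```

```bash
python3 edge.py; python3 traychk.py ell w4
```

```text
tcp [505.8  79.4 147.3] phi -4.6 w 0.205 ff 34.953033328056335
slab top below tcp 35.5
across -55 -25 tool-x range [-33.8   4.7] 2718
across -8 8 tool-x range [24.  44.5] 1125
at x 30 60 across range [-19.8  19.8] 1983
t 17.225 tcp [505.8  79.4 147.3]
ell err tray frame mm [ 1.3 -1.3] deg 0.1 cost 1.25
rim ((550.8744506835938, 104.34972381591797), (150.5405731201172, 231.184326171875), 85.45780944824219)
```

View pics/w4.png

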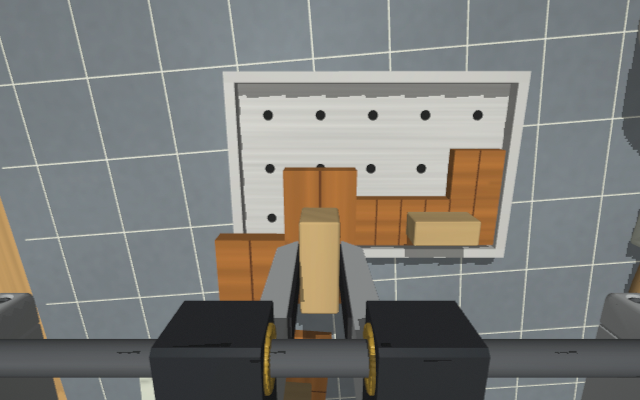

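The corner piece is held above its cell at about (320,230), with ell lying flat at the lower right of the tray (430,220).

Request:
{"fn": "carry_out", "kwargs": {
  "grip": [1,1,1,1,1,1,4.5,4.5,4.5,4.5,4.5,4.5],
  "offset": [
    [0.1,0.05,-4],
    [0.1,0.05,-7.5],
    [0.1,0.05,-9],
    [0.1,0.05,-9.3],
    [0.1,0.05,-9.3],
    [0.1,0.05,-9.3],
    [0.1,0.05,-9.3],
    [0.1,0.05,-9.3],
    [0.1,0.05,-9.3],
    [0.1,0.05,-6],
    [0.1,0.05,-2],
    [0,0,1]
  ],
  "yaw": [0,0,0,0,0,0,0,0,0,0,0,0]
}}

```text
clock: 18.77
eef_pos: [505.8, 80.2, 159.2]
eef_rot: [[0.078, 0.997, 0.002], [0.997, -0.078, 0.0], [0.0, 0.002, -1.0]]
contact_force: [-0.4, 0.3, -1.0]
gripper_width: 0.478
finger_force: 0.0
```

```bash
sed -i 's/550.2,105.4/550.5,104.9/' targets.py; python3 traychk.py ell,corner
python3 - <<'E'
from targets import *
for k in PL: c,b,t=place(k);print(k,np.round(c,1),np.round(b,1),round(np.degrees(t),1))
E
```

```text
t 18.775 tcp [505.8  80.2 159.2]
ell err tray frame mm [-2.3  0.3] deg -3.4 cost 10.97
corner err tray frame mm [ 4.8 -1.1] deg 4.0 cost 40.45
rim ((550.7169799804688, 104.33670806884766), (150.61962890625, 230.88214111328125), 85.48674774169922)
ell [592.7  78. ] [601.1  57.3] 85.5
corner [487.4  86.3] [507.   79.7] 85.5
zed [553.5 124.7] [553.5 124.7] 85.5
barA [617.9 143.2] [617.9 143.2] -4.5
barB [468.1 131.4] [468.1 131.4] 85.5
```

Request:
{"fn": "carry_out", "kwargs": {
  "grip": [6,6,6,6,6,6,6,6,6,6,6,6],
  "offset": [
    [0,0,0],
    [-0.5,-2,0],
    [-1,-5,0],
    [-2,-9,0],
    [-3,-13,0],
    [-4,-17,0],
    [-4.6,-18.9,0],
    [-4.6,-18.9,0],
    [-4.6,-18.9,-1],
    [-4.6,-18.9,-1],
    [-4.6,-18.9,-1],
    [-4.6,-18.9,-1]
  ],
  "yaw": [10.6,21.2,31.8,42.4,53,63.6,74.2,84.5,84.5,84.5,84.5,84.5]
}}

```text
clock: 20.32
eef_pos: [459.6, -108.6, 147.6]
eef_rot: [[-0.985, 0.174, 0.0], [0.174, 0.985, 0.0], [-0.0, 0.0, -1.0]]
contact_force: [0.5, 0.2, 0.5]
gripper_width: 0.637
finger_force: 0.0
```

```bash
python3 look.py zed 459 -108 zed w5
```

```text
20.325 [ 459.6 -108.6  147.6]
pose [ 456.03 -104.98    2.99] deg 171.0 cost 0.07
batten [ 456. -105.] phi 81.0 top ((456.72344970703125, -105.28771209716797), (19.824125289916992, 49.32329177856445), 80.84754943847656) 40.776823557511364
place batten [553.5 124.7] turn -85.54630209857115
```

View pics/w5.png

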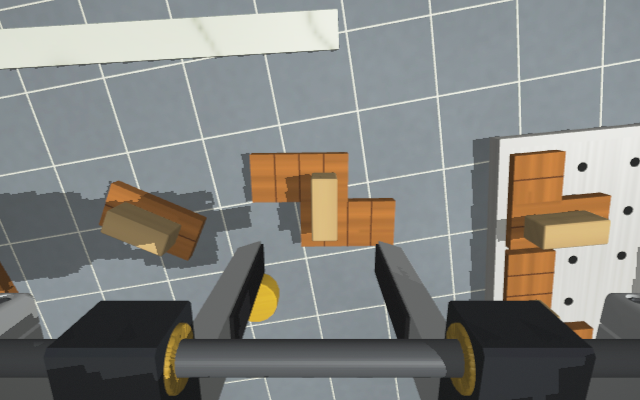

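Zed is at (325,200) with its batten at (323,207), and the corner piece lies flat in the tray at (550,210).

Request:
{"fn": "carry_out", "kwargs": {
  "grip": [6,6,6,6,1,1,1,1,1,1,1,1],
  "offset": [
    [-0.33,0.35,-4],
    [-0.33,0.35,-8],
    [-0.33,0.35,-10.6],
    [-0.33,0.35,-10.6],
    [-0.33,0.35,-10.6],
    [-0.33,0.35,-10.6],
    [-0.33,0.35,-10.6],
    [-0.33,0.35,-10.6],
    [-0.33,0.35,-8],
    [-0.33,0.35,-4],
    [-0.33,0.35,0],
    [-0.33,0.35,0]
  ],
  "yaw": [0.9,0.9,0.9,0.9,0.9,0.9,0.9,0.9,0.9,0.9,0.9,0.9]
}}

```text
clock: 21.88
eef_pos: [458.2, -106.1, 150.4]
eef_rot: [[-0.987, 0.158, 0.007], [0.158, 0.987, -0.003], [-0.007, -0.001, -1.0]]
contact_force: [0.1, 0.6, -1.6]
gripper_width: 0.21
finger_force: 35.0
```

Request:
{"fn": "carry_out", "kwargs": {
  "grip": [1,1,1,1,1,1,1,1,1,1,1,1],
  "offset": [
    [1,2.5,0],
    [2,5,0],
    [3.2,7.6,0],
    [4.4,10.4,0],
    [5.6,13.2,0],
    [6.8,16,0],
    [8,19,0],
    [9,21.5,0],
    [9.7,23,0],
    [9.7,23,0],
    [9.7,23,0],
    [9.7,23,0]
  ],
  "yaw": [-10,-20,-30,-40,-50,-60,-70,-80,-85.5,-85.5,-85.5,-85.5]
}}

```text
clock: 23.38
eef_pos: [552.5, 123.9, 147.2]
eef_rot: [[0.08, 0.997, -0.001], [0.997, -0.08, -0.0], [-0.0, -0.001, -1.0]]
contact_force: [0.9, 1.2, -0.8]
gripper_width: 0.209
finger_force: 35.0
```

```bash
python3 edge.py
cat > batt.py <<'E'
import sys
from h import *
from targets import *
d=np.load('wrist.npz');P=d['W'].reshape(-1,3);P=P[np.isfinite(P).all(1)]
for nm in sys.argv[1].split(','):
    c,b,t=place(nm);m=(np.linalg.norm(P[:,:2]-b,axis=1)<33)&(abs(P[:,2]-46.5)<5)
    if m.sum()<50: print(nm,'batten unseen',m.sum());continue
    r=cv2.minAreaRect(P[m][:,:2].astype(np.float32))
    print(nm,'batten err tray',np.round(rot(-TH)@(np.array(r[0])-b),1),np.round(r[1],0),round(r[2],1),'z',np.round(np.median(P[m,2]),1))
E
python3 batt.py ell,corner
```

```text
tcp [552.7 123.9 147.4] phi -4.6 w 0.213 ff 34.999263882637024
slab top below tcp 35.6
across -55 -25 tool-x range [-4.  35.6] 3688
across -8 8 tool-x range [20.3 35.8] 839
across 25 55 tool-x range [-33.4  -4. ] 2020
at x -60 -35 across range [-13.9  13.3] 90
at x 30 60 across range [-60.1  19. ] 1607
ell batten unseen 0
corner batten err tray [-1.3 -3.8] [40. 16.] 85.3 z 46.8
```

Request:
{"fn": "carry_out", "kwargs": {
  "grip": [1,1,1,1,1,1,4.5,4.5,4.5,4.5,4.5,4.5],
  "offset": [
    [0.1,0.45,-4],
    [0.1,0.45,-7],
    [0.1,0.45,-8.6],
    [0.1,0.45,-9.2],
    [0.1,0.45,-9.3],
    [0.1,0.45,-9.3],
    [0.1,0.45,-9.3],
    [0.1,0.45,-9.3],
    [0.1,0.45,-9.3],
    [0.1,0.45,-6],
    [0.1,0.45,-2],
    [0.1,0.45,2]
  ],
  "yaw": [0,0,0,0,0,0,0,0,0,0,0,0]
}}

```text
clock: 24.92
eef_pos: [553.9, 129.2, 168.7]
eef_rot: [[0.08, 0.997, -0.0], [0.997, -0.08, -0.0], [-0.0, -0.0, -1.0]]
contact_force: [0.5, 0.4, -0.0]
gripper_width: 0.48
finger_force: 0.0
```

```bash
python3 -c "
from h import *
s=arm.sense();print(s['clock'],s['eef_pos'],s['contact_force']);snap('wrist','w6')"; python3 batt.py ell,corner,zed
```

```text
24.925 [553.8706896  129.151385   168.65260362] [ 0.53664116  0.38618783 -0.02374926]
ell batten err tray [0.2 0. ] [21. 50.] 86.0 z 46.5
corner batten err tray [2.  0.7] [51. 19.] 87.5 z 46.4
zed batten err tray [1.3 0.8] [50. 20.] 85.1 z 46.7
```

View pics/w6.png

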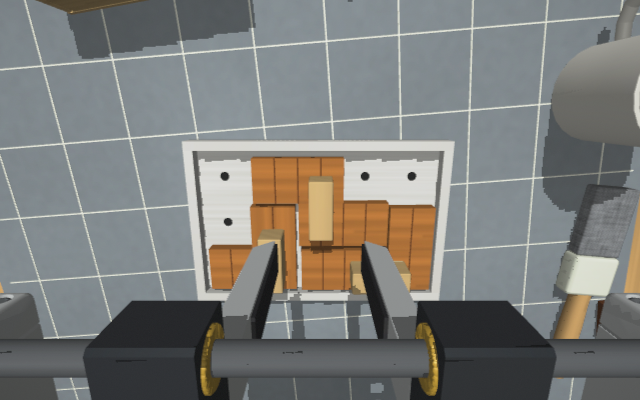

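Ell, corner and zed lie flat. The free slots are the left column (220,200) and the upper right (390,175), one for each bar.

Request:
{"fn": "carry_out", "kwargs": {
  "grip": [6,6,6,6,6,6,6,6,6,6,6,6],
  "offset": [
    [-1.2,-4.5,0],
    [-2.6,-10,0],
    [-4,-15.5,0],
    [-5.4,-21,0],
    [-6.8,-26.5,0],
    [-8.2,-32,0],
    [-9.5,-37,0],
    [-10,-38.7,-2],
    [-10,-38.7,-2],
    [-10,-38.7,-2],
    [-10,-38.7,-2],
    [-10,-38.7,-2]
  ],
  "yaw": [-4,-8,-12,-16,-20,-24,-28.5,-28.5,-28.5,-28.5,-28.5,-28.5]
}}

```text
clock: 26.48
eef_pos: [454.7, -257.1, 148.1]
eef_rot: [[0.545, 0.839, 0.001], [0.839, -0.545, -0.001], [0.0, 0.001, -1.0]]
contact_force: [0.2, -0.2, 0.1]
gripper_width: 0.643
finger_force: 0.0
```

```bash
python3 look.py bar 453 -257 barB
```

```text
26.475 [ 454.7 -257.1  148.1]
pose [ 450.82 -253.46    0.97] deg 55.8 cost 0.1
batten [ 450.8 -253.5] phi 145.8 top ((450.3919982910156, -254.3531494140625), (50.142578125, 19.932666778564453), 55.13460922241211) 40.751444567142755
place batten [468.1 131.4] turn 29.665188687649902
```

Request:
{"fn": "carry_out", "kwargs": {
  "grip": [6,6,6,6,1,1,1,1,1,1,1,1],
  "offset": [
    [-0.41,0.32,-4],
    [-0.41,0.32,-8],
    [-0.41,0.32,-10.7],
    [-0.41,0.32,-10.7],
    [-0.41,0.32,-10.7],
    [-0.41,0.32,-10.7],
    [-0.41,0.32,-10.7],
    [-0.41,0.32,-10.7],
    [-0.41,0.32,-8],
    [-0.41,0.32,-4],
    [-0.41,0.32,0],
    [-0.41,0.32,0]
  ],
  "yaw": [-1.5,-1.5,-1.5,-1.5,-1.5,-1.5,-1.5,-1.5,-1.5,-1.5,-1.5,-1.5]
}}

```text
clock: 28.02
eef_pos: [451.8, -256.0, 150.7]
eef_rot: [[0.568, 0.823, 0.006], [0.823, -0.568, -0.004], [-0.0, 0.007, -1.0]]
contact_force: [-0.0, 0.9, -0.4]
gripper_width: 0.211
finger_force: 35.0
```

Request:
{"fn": "carry_out", "kwargs": {
  "grip": [1,1,1,1,1,1,1,1,1,1,1,1],
  "offset": [
    [0.2,4.5,0],
    [0.4,9.5,0],
    [0.6,14.5,0],
    [0.8,19.5,0],
    [1.1,24.5,0],
    [1.4,29.5,0],
    [1.6,34.5,0],
    [1.7,37.5,0],
    [1.75,38.5,0],
    [1.75,38.5,0],
    [1.75,38.5,0],
    [1.75,38.5,0]
  ],
  "yaw": [4,8,12,16,20,24,28,30,30,30,30,30]
}}

```text
clock: 29.52
eef_pos: [467.5, 129.3, 147.5]
eef_rot: [[0.082, 0.997, -0.0], [0.997, -0.082, -0.0], [-0.0, -0.0, -1.0]]
contact_force: [-0.2, 0.3, -0.5]
gripper_width: 0.209
finger_force: 35.0
```

```bash
python3 edge.py
```

```text
tcp [467.6 129.4 147.6] phi -4.7 w 0.212 ff 34.999186992645264
slab top below tcp 32.3
across -8 8 tool-x range [24.7 40.3] 862
at x -60 -35 across range [-13.4  13.1] 32
at x 30 60 across range [-19.9  19.4] 1431
```

Request:
{"fn": "carry_out", "kwargs": {
  "grip": [1,1,1,1,1,1,4,4,4,4,4,4],
  "offset": [
    [0.05,0.2,-4],
    [0.05,0.2,-7],
    [0.05,0.2,-8.6],
    [0.05,0.2,-9.3],
    [0.05,0.2,-9.4],
    [0.05,0.2,-9.4],
    [0.05,0.2,-9.4],
    [0.05,0.2,-9.4],
    [0.05,0.2,-9.4],
    [0.05,0.2,-6],
    [0.05,0.2,-2],
    [0.05,0.2,2]
  ],
  "yaw": [0.2,0.2,0.2,0.2,0.2,0.2,0.2,0.2,0.2,0.2,0.2,0.2]
}}

```text
clock: 31.08
eef_pos: [467.8, 132.4, 168.7]
eef_rot: [[0.076, 0.997, -0.0], [0.997, -0.076, -0.0], [-0.0, -0.0, -1.0]]
contact_force: [0.1, -0.3, -0.6]
gripper_width: 0.426
finger_force: 0.0
```

```bash
python3 - <<'E'
from fit import *
s=arm.sense();print(s['clock'],s['eef_pos'])
snap('wrist')
for c in('scene','side'):
    p,W,K,T=snap(c);P=W.reshape(-1,3);P=P[np.isfinite(P).all(1)]
    print(c,fit('bar',P,np.array([476.,-428.])))
E
python3 batt.py corner,zed,barB
```

```text
31.075 [467.77068345 132.35266833 168.71687407]
scene (array([ 476.92656719, -426.02150894,    3.2400995 ]), np.float64(6.429860426234551))
side (array([ 477.17124709, -429.80402955,    3.2824504 ]), np.float64(2.832119332250837))
corner batten err tray [0.9 1.3] [50. 20.] 85.5 z 46.5
zed batten err tray [0.9 0.7] [50. 21.] 86.2 z 46.7
barB batten err tray [0.7 1.5] [50. 20.] 85.3 z 46.8
```

Request:
{"fn": "carry_out", "kwargs": {
  "grip": [6,6,6,6,6,6,6,6,6,6,6,6],
  "offset": [
    [0,-5,0],
    [0,-11,0],
    [0,-17,0],
    [0,-23,0],
    [0.2,-29,0],
    [0.4,-35,0],
    [0.6,-41,0],
    [0.7,-47,0],
    [0.8,-53,-1],
    [0.8,-55.8,-2],
    [0.8,-55.8,-2],
    [0.8,-55.8,-2]
  ],
  "yaw": [-8,-16,-24,-32,-40,-48,-56,-64,-72,-78.5,-78.5,-78.5]
}}

```text
clock: 32.72
eef_pos: [475.5, -424.1, 146.4]
eef_rot: [[0.992, 0.125, -0.002], [0.125, -0.992, 0.003], [-0.001, -0.003, -1.0]]
contact_force: [-0.3, -0.1, 0.7]
gripper_width: 0.638
finger_force: 0.0
```

Request:
{"fn": "carry_out", "kwargs": {
  "grip": [6,6],
  "offset": [
    [0,0,0],
    [0,0,0]
  ],
  "yaw": [0,0]
}}

```text
clock: 32.98
eef_pos: [476.3, -424.6, 148.2]
eef_rot: [[0.992, 0.126, 0.0], [0.126, -0.992, -0.0], [0.0, 0.001, -1.0]]
contact_force: [-0.3, 0.1, 0.2]
gripper_width: 0.636
finger_force: 0.0
```

```bash
python3 look.py bar 476 -426 barA
```

```text
32.975 [ 476.3 -424.6  148.2]
pose [ 4.7567e+02 -4.2581e+02  1.4000e-01] deg 8.0 cost 0.18
batten [ 475.7 -425.8] phi 98.0 top ((474.7312927246094, -425.9900207519531), (50.10139465332031, 19.540849685668945), 7.745783805847168) 40.75839518288086
place batten [617.9 143.2] turn -12.479679283288675
```

Request:
{"fn": "carry_out", "kwargs": {
  "grip": [6,6,6,6,1,1,1,1,1,1,1,1],
  "offset": [
    [-0.1,-0.13,-4],
    [-0.1,-0.13,-8],
    [-0.1,-0.13,-10.7],
    [-0.1,-0.13,-10.7],
    [-0.1,-0.13,-10.7],
    [-0.1,-0.13,-10.7],
    [-0.1,-0.13,-10.7],
    [-0.1,-0.13,-10.7],
    [-0.1,-0.13,-8],
    [-0.1,-0.13,-4],
    [-0.1,-0.13,0],
    [-0.1,-0.13,0]
  ],
  "yaw": [0.6,0.6,0.6,0.6,0.6,0.6,0.6,0.6,0.6,0.6,0.6,0.6]
}}

```text
clock: 34.52
eef_pos: [476.5, -428.7, 151.2]
eef_rot: [[0.991, 0.134, 0.005], [0.134, -0.991, -0.006], [0.004, 0.006, -1.0]]
contact_force: [-0.8, -1.3, -0.2]
gripper_width: 0.215
finger_force: 35.0
```

Request:
{"fn": "carry_out", "kwargs": {
  "grip": [1,1,1,1,1,1,1,1,1,1,1,1],
  "offset": [
    [1,4,0],
    [2.5,10,0],
    [4,16,0],
    [5.5,22,0],
    [7,28,0],
    [8.5,34,0],
    [10,40,0],
    [11.5,46,0],
    [13,52,0],
    [14.3,56.9,0],
    [14.3,56.9,0],
    [14.3,56.9,0]
  ],
  "yaw": [-2,-4,-6,-8,-10,-12.3,-12.3,-12.3,-12.3,-12.3,-12.3,-12.3]
}}

```text
clock: 36.02
eef_pos: [616.9, 141.5, 146.0]
eef_rot: [[0.997, -0.079, -0.003], [-0.079, -0.997, -0.001], [-0.003, 0.002, -1.0]]
contact_force: [0.3, -0.6, -1.3]
gripper_width: 0.212
finger_force: 35.0
```

Request:
{"fn": "carry_out", "kwargs": {
  "grip": [1,1],
  "offset": [
    [0,0,0],
    [0,0,0]
  ],
  "yaw": [0,0]
}}

```text
clock: 36.28
eef_pos: [617.8, 140.6, 147.5]
eef_rot: [[0.997, -0.082, -0.0], [-0.082, -0.997, -0.0], [-0.0, 0.0, -1.0]]
contact_force: [0.6, -0.4, -0.0]
gripper_width: 0.209
finger_force: 35.0
```

```bash
python3 edge.py
```

```text
tcp [617.9 140.8 147.7] phi -94.7 w 0.204 ff 34.974693059921265
slab top below tcp 33.0
across -8 8 tool-x range [25.8 41.3] 877
at x 30 60 across range [-18.2  21.3] 1567
```

Request:
{"fn": "carry_out", "kwargs": {
  "grip": [1,1,1,1,1,1,4,4,4,4,4,4],
  "offset": [
    [-0.05,0.33,-4],
    [-0.05,0.33,-7],
    [-0.05,0.33,-8.6],
    [-0.05,0.33,-9.3],
    [-0.05,0.33,-9.4],
    [-0.05,0.33,-9.4],
    [-0.05,0.33,-9.4],
    [-0.05,0.33,-9.4],
    [-0.05,0.33,-9.4],
    [-0.05,0.33,-6],
    [-0.05,0.33,-2],
    [-0.05,0.33,2]
  ],
  "yaw": [0.2,0.2,0.2,0.2,0.2,0.2,0.2,0.2,0.2,0.2,0.2,0.2]
}}

```text
clock: 37.83
eef_pos: [617.3, 145.4, 168.7]
eef_rot: [[0.997, -0.076, -0.0], [-0.076, -0.997, -0.0], [-0.0, 0.0, -1.0]]
contact_force: [0.5, 0.8, 0.8]
gripper_width: 0.421
finger_force: 0.0
```

```bash
python3 - <<'E'
from h import *
s=arm.sense();print(s['clock'],s['eef_pos'])
snap('wrist')
p,W,K,T=snap('scene')
P=np.vstack([W.reshape(-1,3)]);P=P[np.isfinite(P).all(1)];x,y,z=P.T
sel=(np.hypot(x-611,y-366)<45)&(z>72)&(z<86);print('wing',cv2.minAreaRect(P[sel][:,:2].astype(np.float32)),sel.sum())
E
python3 batt.py ell,corner,zed,barA,barB
```

```text
37.825 [617.33251879 145.39599974 168.67788745]
wing ((609.397216796875, 367.1865539550781), (53.93964385986328, 25.963253021240234), 34.53799819946289) 139
ell batten err tray [ 0.1 -0.5] [20. 50.] 86.0 z 46.7
corner batten unseen 0
zed batten err tray [1.1 7.2] [34. 20.] 85.5 z 46.7
barA batten err tray [1.7 1.1] [20. 50.] 86.1 z 46.8
barB batten unseen 0
```

Request:
{"fn": "carry_out", "kwargs": {
  "grip": [6,6,6,6,6,6,6,6,6,6,6,6],
  "offset": [
    [0,0,1],
    [0,2,2],
    [0,4,2],
    [0,6,2],
    [0,8,2],
    [-0.2,10,2],
    [-0.2,12,2],
    [-0.2,14,2],
    [-0.4,16,2],
    [-0.5,18,2],
    [-0.6,20,2],
    [-0.7,22,2]
  ],
  "yaw": [10,20,30,40,50,60,70,80,90,100,110,120]
}}

```text
clock: 39.42
eef_pos: [609.9, 365.8, 186.0]
eef_rot: [[-0.437, 0.899, -0.002], [0.899, 0.437, -0.001], [-0.0, -0.002, -1.0]]
contact_force: [0.3, -0.0, 0.4]
gripper_width: 0.639
finger_force: 0.0
```

Request:
{"fn": "carry_out", "kwargs": {
  "grip": [6,6,6,6,6,6,6,6,6,6,6,6],
  "offset": [
    [0,0,0],
    [0,0,0],
    [0,0,0],
    [0,0,0],
    [0,0,0],
    [0,0,0],
    [0,0,0],
    [0,0,0],
    [0,0,0],
    [0,0,0],
    [0,0,0],
    [0,0,0]
  ],
  "yaw": [10,20,30,40,50,60,70,80,90,99,99,99]
}}

```text
clock: 40.92
eef_pos: [610.2, 365.2, 186.8]
eef_rot: [[-0.824, -0.566, -0.001], [-0.566, 0.824, -0.0], [0.001, 0.0, -1.0]]
contact_force: [-0.3, 0.2, 0.3]
gripper_width: 0.644
finger_force: 0.0
```

Run:
```python
from h import *
s=arm.sense();print(s['clock'],s['eef_pos'],np.round(s['joints'],2))
p,W,K,T=snap('wrist')
P=W.reshape(-1,3);ok=np.isfinite(P).all(1);P=P[ok];x,y,z=P.T
r=np.hypot(x-610,y-367)
sel=(r<42)&(z>70)&(z<86);R=cv2.minAreaRect(P[sel][:,:2].astype(np.float32));print('wing',R,np.median(z[sel]))
sel=(r<80)&(z>26)&(z<35);print('base',cv2.minAreaRect(P[sel][:,:2].astype(np.float32)),np.median(z[sel]))
cv2.imwrite('pics/w7.png',cv2.resize(p[60:310,180:470,::-1],None,fx=2.4,fy=2.4,interpolation=cv2.INTER_CUBIC))
```

```text
40.925 [610.23254989 365.2405133  186.78608395] [ 0.44  0.51  1.25  0.    1.39 -1.73]
wing ((607.5892333984375, 369.59600830078125), (53.95804214477539, 19.962671279907227), 35.14333724975586) 78.7928544641137
base ((607.897216796875, 369.91497802734375), (100.12799072265625, 100.13165283203125), 80.6455078125) 30.832202454339267
```

View pics/w7.png

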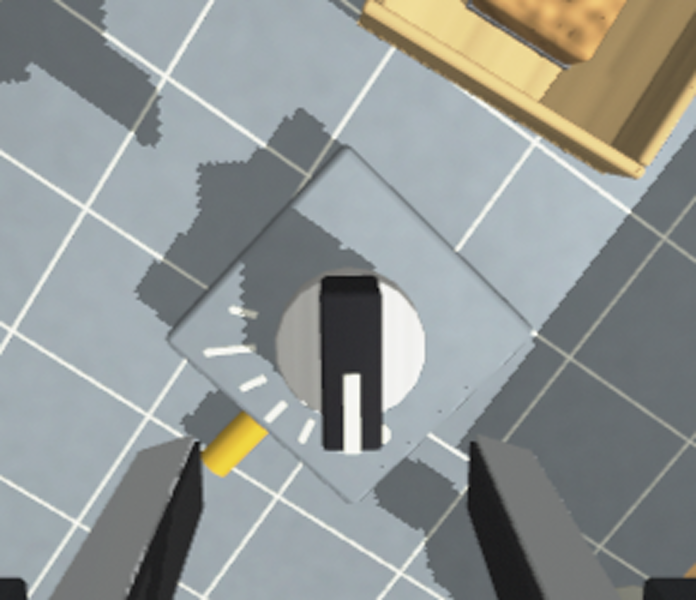

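The collar pointer is at crop (350,410), close to the first tick. The dot is at (385,432), and the longest tick, mark 5, is at (228,351).

Run:
```python
import numpy as np
W=np.load('wrist.npz')['W']
for n,u,v in(('dot',340,240),('t3',294.6,230.8),('t4',285.4,219.6),('t5',275,206.3),('t6',281,190)):
    w=W[int(round(v)),int(round(u))];print(n,np.round(w,1),round(np.degrees(np.arctan2(w[1]-369.7,w[0]-607.7)),1))
```

```text
dot [631.  402.4  32.3] 54.6
t3 [647.1 363.3  32.8] -9.2
t4 [643.7 350.1  32. ] -28.6
t5 [637.7 335.5  32.1] -48.8
t6 [622.1 331.9  32.6] -69.1
```

Request:
{"fn": "carry_out", "kwargs": {
  "grip": [5,5,5,5,5,1,1,1,1,1,1],
  "offset": [
    [-0.25,0.43,-4],
    [-0.25,0.43,-8],
    [-0.25,0.43,-10.5],
    [-0.25,0.43,-11],
    [-0.25,0.43,-11],
    [-0.25,0.43,-11],
    [-0.25,0.43,-11],
    [-0.25,0.43,-11],
    [-0.25,0.43,-11],
    [-0.25,0.43,-11],
    [-0.25,0.43,-11]
  ],
  "yaw": [0.6,0.6,0.6,0.6,0.6,0.6,0.6,0.6,0.6,0.6,0.6],
  "grip_force": 40
}}

```text
clock: 42.35
eef_pos: [608.0, 370.2, 78.2]
eef_rot: [[-0.817, -0.577, 0.0], [-0.577, 0.817, 0.001], [-0.001, 0.001, -1.0]]
contact_force: [-2.1, 1.5, 4.0]
gripper_width: 0.21
finger_force: 40.0
```

Request:
{"fn": "carry_out", "kwargs": {
  "grip": [1,1,1,1,1,1,1,1,1,1,1,1],
  "offset": [
    [0,0,0],
    [0,0,0],
    [0,0,0],
    [0,0,0],
    [0,0,0],
    [0,0,0],
    [0,0,0],
    [0,0,0],
    [0,0,0],
    [0,0,0],
    [0,0,0],
    [0,0,0]
  ],
  "yaw": [-9,-18,-27,-36,-45,-54,-63,-72,-80,-84.4,-84.4,-84.4]
}}

```text
clock: 43.85
eef_pos: [608.1, 370.9, 78.2]
eef_rot: [[-0.654, 0.756, 0.001], [0.756, 0.654, 0.002], [0.001, 0.002, -1.0]]
contact_force: [-0.6, 4.4, 5.5]
gripper_width: 0.21
finger_force: 40.0
```

Request:
{"fn": "carry_out", "kwargs": {
  "grip": [1,1,4.5,4.5,4.5,4.5,4.5,4.5,4.5,4.5,4.5],
  "offset": [
    [0,0,0],
    [0,0,0],
    [0,0,0],
    [0,0,0],
    [0,0,0],
    [0,0,2],
    [0,0,6],
    [0,0,11],
    [0,0,11],
    [0,0,11],
    [0,0,11]
  ],
  "yaw": [0,0,0,0,0,0,0,0,0,0,0]
}}

```text
clock: 45.22
eef_pos: [607.1, 369.0, 185.4]
eef_rot: [[-0.654, 0.757, -0.003], [0.757, 0.654, -0.002], [0.001, -0.004, -1.0]]
contact_force: [-0.2, -0.0, 0.9]
gripper_width: 0.477
finger_force: 0.0
```

Run:
```python
from h import *
s=arm.sense();print(s['clock'],s['eef_pos'],np.round(s['eef_rot'],3)[:,1])
p,W,K,T=snap('wrist')
P=W.reshape(-1,3);P=P[np.isfinite(P).all(1)];x,y,z=P.T
r=np.hypot(x-608,y-370)
sel=(r<42)&(z>70)&(z<86);print('wing',cv2.minAreaRect(P[sel][:,:2].astype(np.float32)))
sel=(r<80)&(z>26)&(z<35);print('base',cv2.minAreaRect(P[sel][:,:2].astype(np.float32)))
cv2.imwrite('pics/w8.png',cv2.resize(p[60:310,180:470,::-1],None,fx=2.4,fy=2.4,interpolation=cv2.INTER_CUBIC))
```

```text
45.225 [607.0523439  369.03439301 185.40258308] [ 0.757  0.654 -0.004]
wing ((608.185791015625, 369.7757873535156), (19.706037521362305, 54.39728927612305), 40.64280319213867)
base ((608.4081420898438, 369.693603515625), (99.98477935791016, 100.44511413574219), 80.73017120361328)
```

View pics/w8.png

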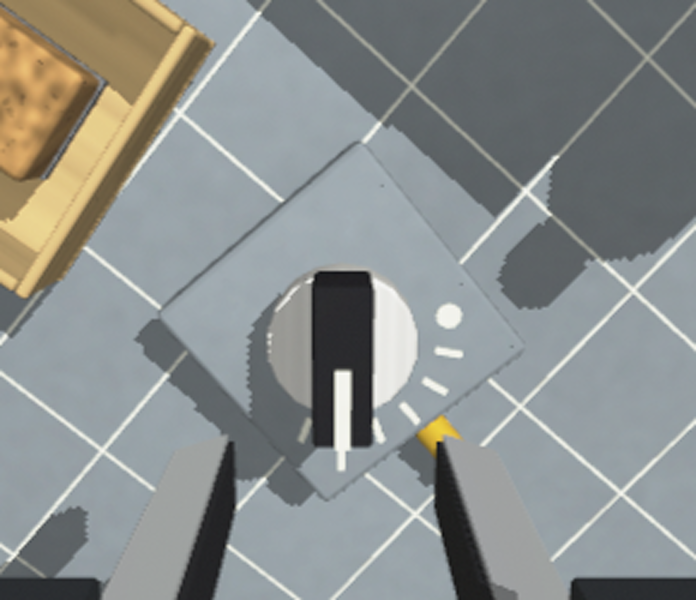

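The pointer now lies in line with the long tick at crop (342,460), and the wing is at -49.4° against -49.5° wanted. Now a last check of the tray, before which I move away from above it.

Run:
```python
from h import *
from targets import *
A=[]
for c in('scene','side'):
    p,W,K,T=snap(c); A.append(W.reshape(-1,3))
    y,x=(130,270) if c=='scene' else (80,230)
    cv2.imwrite(f'pics/{c}9.png',cv2.resize(p[y:y+130,x:x+200,::-1],None,fx=3,fy=3,interpolation=cv2.INTER_CUBIC))
    print(c,arm.look_for(c,'finish_jar')[:1])
P=np.vstack(A);P=P[np.isfinite(P).all(1)]
for nm in PL:
    ctr,b,t=place(nm);m=(np.linalg.norm(P[:,:2]-b,axis=1)<28)&(abs(P[:,2]-46)<5);print(nm,m.sum(),np.round(rot(-TH)@(P[m,:2].mean(0)-b),1) if m.any() else '',np.median(P[m,2]))
a=cv2.imread('pics/scene9.png');b=cv2.imread('pics/side9.png');cv2.imwrite('pics/f9.png',cv2.resize(np.vstack([a,b]),(450,585)))
```

```text
scene [{'centre': [152.3, 290.2], 'conf': 0.79}]
side [{'centre': [380.4, 338.7], 'conf': 0.74}]
ell 250 [ 3.  -6.5] 45.43030135959714
corner 215 [ 3.  -2.9] 45.28454722970969
zed 208 [ 3.1 -2.2] 45.384312559783325
barA 226 [ 2.6 -1.8] 45.35342930155622
barB 192 [ 2.6 -1.1] 45.34773517632601
```

View pics/f9.png

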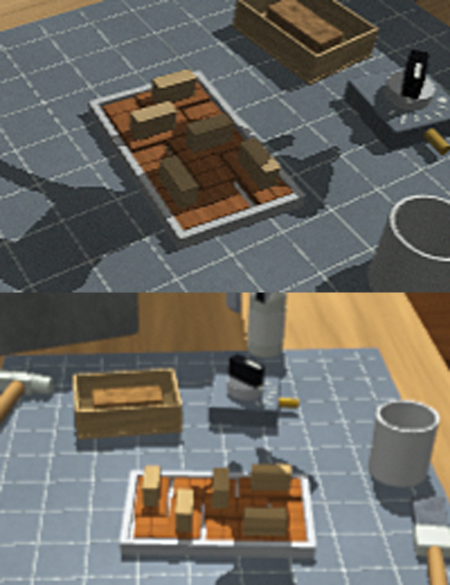

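Request:
{"fn": "carry_out", "kwargs": {
  "grip": [4.5,4.5,4.5,4.5,4.5,4.5,4.5,4.5,4.5,4.5],
  "offset": [
    [-1,-4,2],
    [-2,-8,4],
    [-3,-12,6],
    [-4,-16,8],
    [-5,-20,8],
    [-6,-24,8],
    [-6,-24,8],
    [-6,-24,8],
    [-6,-24,8],
    [-6,-24,8]
  ],
  "yaw": [9,18,27,36,44.5,44.5,44.5,44.5,44.5,44.5]
}}

```text
clock: 46.72
eef_pos: [548.2, 130.6, 267.3]
eef_rot: [[-0.997, 0.08, -0.0], [0.08, 0.997, 0.0], [0.0, 0.0, -1.0]]
contact_force: [-0.3, -0.3, 0.7]
gripper_width: 0.48
finger_force: 0.0
```

```bash
python3 -c "
from h import *
s=arm.sense();print(s['clock'],s['eef_pos']);snap('wrist','w10')"; python3 batt.py ell,corner,zed,barA,barB
```

```text
46.725 [548.17264875 130.5773941  267.2829066 ]
ell batten err tray [ 0.3 -3.2] [20. 49.] 85.6 z 46.7
corner batten err tray [0.5 1. ] [50. 20.] 85.5 z 46.7
zed batten err tray [0.3 1.1] [50. 20.] 85.1 z 46.8
barA batten err tray [1.3 1.7] [19. 50.] 86.2 z 46.8
barB batten err tray [0.4 1.4] [49. 20.] 85.5 z 46.7
```

View pics/w10.png

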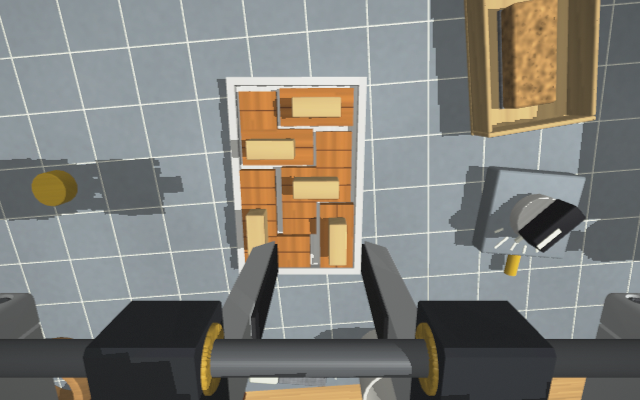

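All five pieces lie flat in the tray, battens up, with visible gaps. Ell sits a few mm over against the wall, level with the others at z 46.7. The block is in the caddy and the jar is standing.

```bash
python3 -c "
from bench import arm
print(arm.hand_in())"
```

```text
the job is handed in; nothing more can be done
None
```

I moved the sanding block to the caddy, packed all five battened pieces flat in the tray with battens up, and turned the collar to mark 5. The jar was left standing, and I handed the job in at about 47 s.

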